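# Load the sample shuttle and uncouple it from its dock

### The job

The wheeled sample shuttle is coupled to its bench dock; while the drawbar still holds it there, take the pair of white bottles standing beside it (not the one by the wall), stand them upright in its two empty compartments, one in each, and let them go. Then pull the coupler's latch tab sideways against its spring, lift the drawbar off the ball with the latch pulled, and finish still holding it raised and still, with its coupler about 6 to 8 cm above the ball, so that a colleague can roll the shuttle away. Do not shift the shuttle, and leave the bottles already in it, the pipette and the specimen cups alone.

Things in the scene. Friction and masses are not known exactly. Their poses are not given: they have to be found in the camera images.
- bottle_1_mid (a point): Centre, half-way up (61.5 mm over its foot), of a white plastic bottle with a white screw cap that stands on the bench and is to be loaded. 123 mm tall, about 0.14 kg; round body 60 mm across, sloping shoulder, cap 36 mm across from 104 to 123 mm over the foot (42.5 to 61.5 mm above this point). It can be carried by the cap, pinched from above; the cap does not turn. z is up.
- bottle_2_mid (a point): The same point of the second bottle to be loaded, of the same shape; either bottle may go into either empty compartment.
- bottle_3_mid (a point): The same point of a like bottle that already stands in compartment c of the shuttle; it stays there.
- bottle_4_mid (a point): The same point of a like bottle that already stands in compartment d of the shuttle; it stays there.
- shuttle: Low wheeled tray, 2.2 kg, loose on the bench, aluminium box 154x154 mm with a cross divider into four square compartments on a 164x164 mm deck. Origin under its centre at bench height; z up; -x points towards the ball and the dock; +y is the side of compartments a and b. Compartments: 71 mm wide inside, inner floor 26 mm and wall tops 74 mm above the bench, walls 4 mm, centres 75 mm apart.
- cell_a (a point): Centre of the inner floor of compartment a (empty at the start), on the shuttle's dock side.
- cell_b (a point): Centre of the inner floor of compartment b (empty at the start), away from the dock.
- ball (a point): Centre of the shuttle's steel coupling ball, 23 mm across, on a stud at the end of its bracket, 60 mm above the bench, 145 mm from the shuttle's centre.
- dock: Grey foot plate, 100x84 mm, bolted to the bench, with a 81 mm high clevis in which the drawbar hinges. Origin on the bench under the hinge pin; x points along the lowered drawbar to the ball, y is the side to which the latch is pulled (horizontal), z up.
- drawbar_hinge (a point): Point on the axis of the hinge pin, mid-width of the drawbar, 60 mm above the bench. The axes move with the drawbar: x along the drawbar to the coupler, y along the pin. The drawbar swings up about this pin.
- coupler (a point): Centre of the ball socket in the coupler head at the free end of the drawbar, 140 mm from the hinge axis; it coincides with the ball when the drawbar is down. The head is a dark steel cap 48x44 mm round the ball; its top is 24 mm above this point. The axes move with the drawbar.
- latch_tab (a point): Middle of the grip of the latch tab, an upright black plate beside the coupler head, 33 mm from the ball along the dock's y when closed, 110 mm above the bench. 10 mm thick (along y), 30 mm wide (along x), from 28 mm below to 20 mm above this point. Axes move with the latch: y is its pull direction, x runs along the drawbar. Holding the tab one can pull it and lift the drawbar by it.
- latch (a joint): Travel of the latch in m: 0 closed (a forked plate holds the ball from below), grows as the tab is pulled along y; from 0.0135 the ball is free, 0.018 is the stop. Spring: 3 N at 0, 7.5 N at the stop; it returns when let go.
- drawbar (a joint): Angle of the drawbar in rad: 0 down on the ball, grows as its coupler end is raised, 1.2 at most. It falls back if let go. 0.5 rad puts the coupler 67 mm above the ball.
- pipette: Pipette lying on the bench in front of the work, 225 mm long, a bystander.
- sample_cup: Lidded specimen cup, 62 mm across and 61 mm tall, standing behind the work, a bystander.
Things that resemble listed ones, but are neither listed nor needed, are in the scene too. What is shaped like the part that bears bottle_1_mid but green or pink is not meant.

How it is judged:
By the outcome, as a careful person would: the job done as asked, in the order asked, and still so for the second after the job is handed in, while the arm keeps its last pose, push and grip.
It also fails if it takes over 67 s, if anything falls off the work surface, if the arm or the gripper's body presses on something with over 40 N, if the wrist force passes 120 N, or if a joint passes its speed limit or range.

### The arm

A 7-joint arm with a two-finger parallel gripper is mounted at the origin on a cart in front of the work surface, level with it; the furniture and walls round the work are solid. World frame = base frame: x ahead of the robot, y to its left, z up, the work surface at z = 0. Lengths are in m, angles in degrees, forces in N, time in s.
With the tool pointing down it reaches from about 0.425 to 0.875 m from the base axis. Payload 4.7 kg.
Tool frame: the origin (TCP) lies on the mounting face of the last link; the fingertips stand 182 mm ahead of it and the grasp point (between the pads) lies 164 mm ahead of it; z points along the fingers, y is the line along which they close (so a half turn about z gives the same grasp; the last joint's range is limited). The gripper opens to 87 mm and grips with 3 to 60 N. Pads are 19 mm wide; open, the fingers measure 117 mm over their backs; the gripper's body (75 mm by 190 mm) begins 51 mm behind the grasp point.
Start: joints at [0.808, 18.392, -4.016, 83.108, 1.295, 78.541, -3.26], TCP at [0.65, -0, 0.405] pointing down, gripper open.
Joint ranges: [-163.93, 163.93], [-17.29, 119.83], [-79.2, 71.16], [3.27, 140.29], [-89.18, 269.18], [5.43, 117.66], [-154.24, 154.24]. Speed limits (degrees/s): [147.25, 147.25, 180, 180, 180, 180, 180].

### API

Orientations are given as [roll, pitch, yaw] about the fixed x, y, z axes, in that order (R = Rz(yaw) Ry(pitch) Rx(roll)).
In Python, from cell import env gives the robot as it stands.
- The arm moves only by the tool servo_tool, never from a script. Its argument "plan" is a list of rows, each an object with "xyz": the shift along the tool's x, y, z in cm, a list of three; "twist": the turn, a rotation vector about the tool's x, y, z in degrees, a list of three; "jaw": the closure, from 0 (fully open) to 1 (shut). In form: [{"xyz": [x, y, z], "twist": [wx, wy, wz], "jaw": jaw}, ...]. A call has 1 to 10 rows; each row is the pose to reach, as a shift and turn from the pose commanded when the call began, along the tool's axes at that moment; what a row does not reach only later rows make up. A row lasts 1/12 s, in which the tool goes at most 41.7 mm and 7.16 degrees, less where a joint would pass 70% of its speed; a pose out of reach is approached as far as the arm can. A call with a gripper value outside its range is refused whole. The fingers move at their own pace and stop on an object; "newtons" is the grip in N (left out, the last holds). Time passes only in rows, so rows that repeat a pose let the fingers close. It gives the time, the measured TCP pose, the force, the opening and the grip force at its end, in the units of the state.
- env.get_obs(): the state, without advancing time (a new reading comes with each control period).
- env.read_camera(name): name is "scene" or "side" or "wrist"; returns a dict with "img" (400x640x3 uint8, red, green, blue), "camera_matrix" (3x3 intrinsics, pixels), "k1" (the pictures are not rectified: a ray, as slopes to the right and down, at radius r is drawn at 1 + k1 r^2 times it, then the intrinsics apply), "R" (3x3) and "t" (3): a world point X has camera coordinates R X + t. Camera axes: x right, y down, z forward; pixel columns grow to the right and rows downward; lengths in m; the calibration is good to about 2 mm. A picture is of the moment at which its call begins. There is no depth.
- env.sign_off(): hands the job in; it is judged then, once.
The state is a dict: "time_s": time; "qpos": joint angles; "joint_velocities": joint speeds; "effort": joint torques, N m; "tool_pos": TCP position; "tool_rot": TCP orientation; "force": force on the tool from outside, world axes, zero at the start; "wrist_torque": the same for the moment, N m; "grip_width": finger opening in m; "grasp_force": force on a finger pad.
Only numpy, scipy, OpenCV 4.12 (cv2) and the standard library are available. Lean on these libraries where they do the work, as an engineer would, in place of code of your own. Each camera call takes 0.05 s, during which the arm holds its last target. There are 200 camera calls.

## Working session

There is one attempt and no reset: what is moved stays moved. The work goes in short steps, Python scripts to look and compute and a tool call to move; the robot and the scene stay as the last step left them, time stands still between calls to the robot, and variables do not carry over. Pictures are saved under pics/ and viewed, at most 10 in all, crops included, and the job is handed in when it is done.

Besides the shell and the picture viewer there is one more tool, called after ">>>" as name(argument=value, ...) on one line, values as JSON. servo_tool: Moves the arm, as the interface text tells. Its arguments: {"type":"object","properties":{"plan":{"type":"array","items":{"type":"object","properties":{"xyz":{"type":"array","items":{"type":"number"}},"twist":{"type":"array","items":{"type":"number"}},"jaw":{"type":"number"}}}},"newtons":{"type":"number"}},"required":["plan"]}

```bash
mkdir -p pics; cat > h.py <<'E'
import numpy as np, cv2, json
from cell import env
def snap(name,tag):
    d=env.read_camera(name); d['img']=np.asarray(d['img'])
    cv2.imwrite(f'pics/{tag}.png',d['img'][:,:,::-1])
    np.savez(f'pics/{tag}.npz',**{k:np.asarray(v) for k,v in d.items()})
    return d
def load(tag): return dict(np.load(f'pics/{tag}.npz'))
def dist(d): return np.array([float(d['k1']),0,0,0,0])
def proj(d,P):
    p,_=cv2.projectPoints(np.asarray(P,float).reshape(-1,3),cv2.Rodrigues(d['R'])[0],d['t'].astype(float),d['camera_matrix'],dist(d)); return p[:,0]
def ray(d,uv):
    n=cv2.undistortPoints(np.array([[uv]],float),d['camera_matrix'],dist(d))[0,0]
    return -d['R'].T@d['t'], d['R'].T@np.array([n[0],n[1],1])
def onz(d,uv,z):
    c,r=ray(d,uv); return c+r*(z-c[2])/r[2]
def tri(obs):
    A=np.zeros((3,3));b=np.zeros(3)
    for d,uv in obs:
        c,r=ray(d,uv); r=r/np.linalg.norm(r); M=np.eye(3)-np.outer(r,r); A+=M;b+=M@c
    return np.linalg.solve(A,b)
E
python3 - <<'E'
from h import *
for n in ['scene','side','wrist']:
    d=snap(n,n+'0'); print(n,-d['R'].T@d['t'],d['R'][2],d['img'].shape,d['k1'])
o=env.get_obs();print(o['tool_pos'],o['tool_rot'],o['grip_width'],o['time_s'])
a=cv2.imread('pics/scene0.png');b=cv2.imread('pics/side0.png')
E
```

```text
scene [-0.36814219 -0.90884763  1.31829017] [ 0.50285894  0.53350945 -0.68007393] (400, 640, 3) -0.035470754130381574
side [ 0.86699513 -1.06107491  0.64194512] [-0.24389532  0.87060478 -0.4272732 ] (400, 640, 3) -0.020720936017737807
wrist [0.64980611 0.07136751 0.38284298] [-0.00229563 -0.26342077 -0.9646783 ] (400, 640, 3) -0.008525662671355691
[ 6.49838423e-01 -1.71188128e-05  4.03903233e-01] [-1.79914650e+02  6.96022717e-03  9.00045147e+01] 0.0870225396087415 0.15
```

View pics/scene0.png

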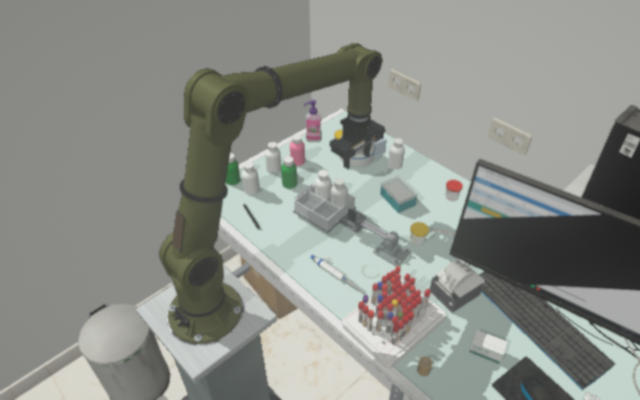

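View pics/side0.png

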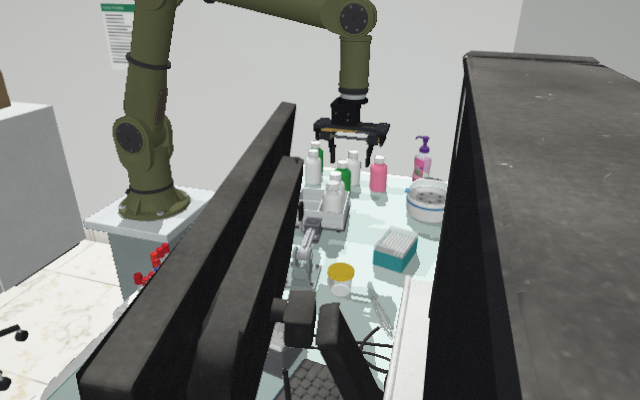

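View pics/wrist0.png

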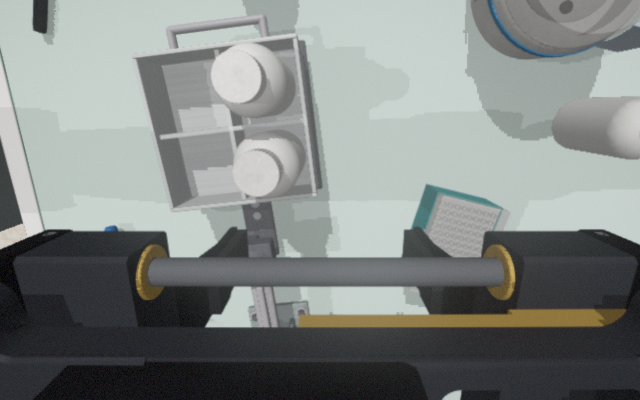

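Candidates for the two bottles, in scene pixels: white (272,157) and (250,178). Look-alikes are the white one by the wall (397,153), those in the shuttle (323,183) and (339,193), green (232,168) and (289,173), and pink (298,152). I choose the white pair at (272,157) and (250,178), and will check it in a crop.

```bash
python3 - <<'E'
from h import *
a=cv2.imread('pics/scene0.png')[130:265,220:420]
b=cv2.imread('pics/side0.png')[130:300,280:400]
cv2.imwrite('pics/c1.png',np.hstack([cv2.resize(a,(520,351),interpolation=2),cv2.resize(b,(248,351),interpolation=2)]))
s=load('scene0');w=load('wrist0')
for uv in [(272,147),(249,169)]: print(onz(s,uv,.123))
for uv in [(137,57),(298,37),(173,210),(318,190)]: print(onz(w,uv,.074))
for uv in [(238,77),(258,172)]: print(onz(w,uv,.149))
E
```

```text
[0.57151932 0.36089148 0.123     ]
[0.42847461 0.31753686 0.123     ]
[0.4763811  0.12105729 0.074     ]
[0.62476541 0.13730804 0.074     ]
[ 0.4909081  -0.02618972  0.074     ]
[ 0.64194871 -0.00471933  0.074     ]
[0.58799602 0.09568956 0.149     ]
[0.59830679 0.02783648 0.149     ]
```

View pics/c1.png

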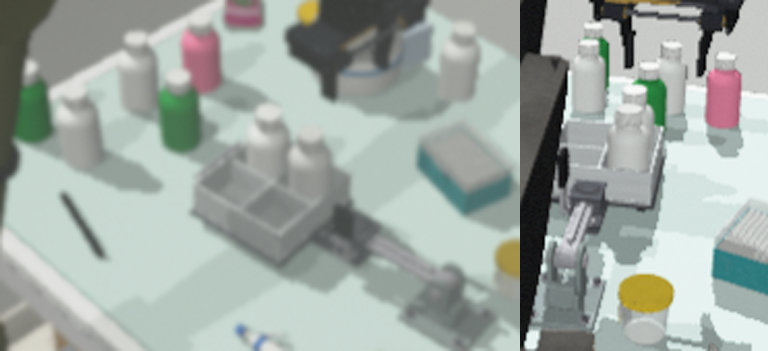

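The crop confirms it: the white pair has cap tops at scene (273,144) and (249,165), and side (313,152) and (353,152). The green one between them, at (289,173), is a decoy.

```bash
python3 - <<'E'
from h import *
s=load('scene0');e=load('side0')
for u,v in [((272.7,145),(353.5,152.3)),((248.8,166),(312.9,151.8)),((289.,159),(342.5,162))]:
    print(tri([(s,u),(e,v)]), onz(s,u,.123)[:2],onz(e,v,.123)[:2])
E
```

```text
[0.58553732 0.37429662 0.11768006] [0.5814203  0.36873151] [0.58838797 0.3594827 ]
[0.44300025 0.33874255 0.11589658] [0.43839522 0.33160388] [0.44875282 0.3193772 ]
[0.57159838 0.26273176 0.12029434] [0.57049371 0.26118644] [0.57309798 0.25363841]
```

>>> servo_tool(plan=[{"xyz": [4,-2,0],"twist": [0,0,0],"jaw": 0},{"xyz": [8,-5,0],"twist": [0,0,0],"jaw": 0},{"xyz": [12,-8,0],"twist": [0,0,0],"jaw": 0},{"xyz": [16,-11,0],"twist": [0,0,0],"jaw": 0},{"xyz": [20,-14,0],"twist": [0,0,0],"jaw": 0},{"xyz": [22,-15,0],"twist": [0,0,0],"jaw": 0},{"xyz": [24,-15,0],"twist": [0,0,0],"jaw": 0},{"xyz": [24,-15,0],"twist": [0,0,0],"jaw": 0},{"xyz": [24,-15,0],"twist": [0,0,0],"jaw": 0}])

```text
time_s: 0.9
tool_pos: [0.4986, 0.2426, 0.4047]
tool_rot: [-180.0, -0.0, 90.3]
force: [0.6, -1.2, -0.4]
grip_width: 0.087
grasp_force: 0.0
```

```bash
python3 - <<'E'
from h import *
o=env.get_obs();print(o['tool_pos'],o['tool_rot'],o['qpos'],o['force'])
snap('wrist','wrist1')
E
```

```text
[0.49858292 0.24259154 0.40469053] [-1.79992235e+02 -1.73962125e-02  9.03291085e+01] [-15.39369122   7.44230668 -14.50519232  96.53580732   1.89439477
  76.26200887 -29.902654  ] [ 0.59282597 -1.23253011 -0.39564444]
```

View pics/wrist1.png

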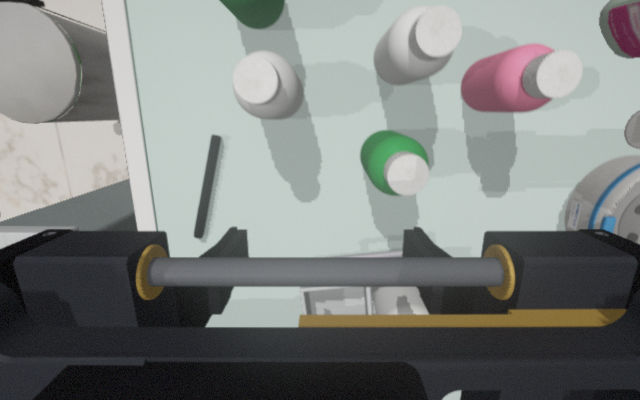

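The wrist view shows the white caps at (257,80) and (438,32); the green (405,172) and pink (552,75) caps are decoys. I look at the shuttle and coupler from the dock side before grasping.

>>> servo_tool(plan=[{"xyz": [-4,1,0],"twist": [0,0,0],"jaw": 0},{"xyz": [-8,2,0],"twist": [0,0,0],"jaw": 0},{"xyz": [-12,3,0],"twist": [0,0,0],"jaw": 0},{"xyz": [-16,4,0],"twist": [0,0,0],"jaw": 0},{"xyz": [-20,4,0],"twist": [0,0,0],"jaw": 0},{"xyz": [-24,4,0],"twist": [0,0,0],"jaw": 0},{"xyz": [-28,4,0],"twist": [0,0,0],"jaw": 0},{"xyz": [-32,4,0],"twist": [0,0,0],"jaw": 0},{"xyz": [-36,4,0],"twist": [0,0,0],"jaw": 0},{"xyz": [-40,4,0],"twist": [0,0,0],"jaw": 0}])

```text
time_s: 1.78
tool_pos: [0.5389, -0.1644, 0.4047]
tool_rot: [-180.0, 0.0, 89.8]
force: [1.3, 0.4, 0.4]
grip_width: 0.0866
grasp_force: 0.0
```

>>> servo_tool(plan=[{"xyz": [-3,0,0],"twist": [0,0,0],"jaw": 0},{"xyz": [-3,0,0],"twist": [0,0,0],"jaw": 0},{"xyz": [-3,0,0],"twist": [0,0,0],"jaw": 0}])

```text
time_s: 2.03
tool_pos: [0.5387, -0.1946, 0.4043]
tool_rot: [-179.9, 0.1, 89.5]
force: [0.5, 0.9, -0.7]
grip_width: 0.0874
grasp_force: 0.0
```

```bash
python3 - <<'E'
from h import *
o=env.get_obs();print(o['tool_pos'],o['tool_rot'])
w=load('wrist1')
for uv in [(257,80),(438,32),(405,172)]: print(onz(w,uv,.123))
snap('wrist','wrist2')
E
```

```text
[ 0.53871879 -0.19458827  0.40434902] [-1.79938356e+02  5.15052453e-02  8.95264955e+01]
[0.44436283 0.3386673  0.123     ]
[0.5834404  0.37382139 0.123     ]
[0.56609097 0.26595902 0.123     ]
```

View pics/wrist2.png

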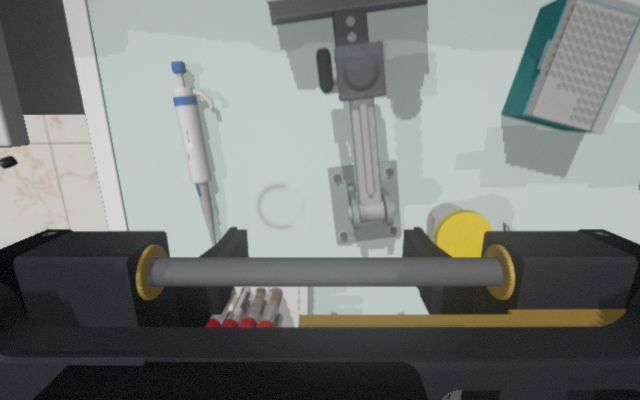

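The view shows the coupler head top at about (361,70), the latch tab top at (324,70), the hinge at (370,208) and the shuttle's deck edge at the top. The pipette and a cup stand to the sides.

```bash
python3 - <<'E'
from h import *
from scipy.optimize import least_squares
w=load('wrist2');w0=load('wrist0')
print('head',onz(w,(361,70),.084),'tab',onz(w,(324,70),.13),'hinge',onz(w,(370,208),.07))
C=np.array([[137,57],[298,37],[173,210],[318,190]],float)
L=np.array([[.077,.077,.074],[.077,-.077,.074],[-.077,.077,.074],[-.077,-.077,.074]])
def T(p,L):
    c,s=np.cos(p[2]),np.sin(p[2]);return L@np.array([[c,-s,0],[s,c,0],[0,0,1]]).T+[p[0],p[1],0]
r=least_squares(lambda p:(proj(w0,T(p,L))-C).ravel(),[.558,.057,1.68])
print(r.x,np.degrees(r.x[2]),r.fun.round(1))
for n,q in dict(a=[-.0375,.0375,.026],b=[.0375,.0375,.026],c=[.0375,-.0375,0],ball=[-.145,0,.06]).items(): print(n,T(r.x,np.array([q])))
# line: brightness profiles across shuttle in wrist0
im=cv2.cvtColor(w0['img'],cv2.COLOR_RGB2GRAY)
o=w0['img'][:,:,::-1].copy()
for q in (L,L*[71/77-.0+.0,71/77,1]):
    p=proj(w0,T(r.x,q))[[0,1,3,2]].round().astype(int);cv2.polylines(o,[p],True,(0,0,255),1)
bx=proj(w0,T(r.x,np.array([[.0,.075,.074],[0,-.075,.074],[.075,0,.074],[-.075,0,.074]]))).round().astype(int)
cv2.line(o,bx[0],bx[1],(0,0,255),1);cv2.line(o,bx[2],bx[3],(0,0,255),1)
o2=w['img'][:,:,::-1].copy()
B=T(r.x,np.array([[-.145,0,.084],[-.082,.082,.02],[-.082,-.082,.02],[-.145,.033,.13]]))
for p in proj(w,B): cv2.circle(o2,tuple(int(v) for v in p.round()),2,(0,0,255),-1)
A=cv2.resize(o[20:225,120:335],None,fx=2.0,fy=2.0,interpolation=1);D=cv2.resize(o2[0:205,250:430],None,fx=2,fy=2,interpolation=1)
cv2.imwrite('pics/ov.png',np.hstack([A,D]))
E
```

```text
head [ 0.57137312 -0.08677477  0.084     ] tab [ 0.53840754 -0.09213911  0.13      ] hinge [ 0.58526265 -0.22049481  0.07      ]
[0.55858408 0.05571217 1.68606966] 96.60467519819639 [-3.8 -2.7  1.5 -4.6  0.5  3.1  2.   6.8]
a [[0.52564614 0.01414786 0.026     ]]
b [[0.51701977 0.08865012 0.026     ]]
c [[0.59152203 0.09727648 0.        ]]
ball [[ 0.57526172 -0.08832552  0.06      ]]
```

View pics/ov.png

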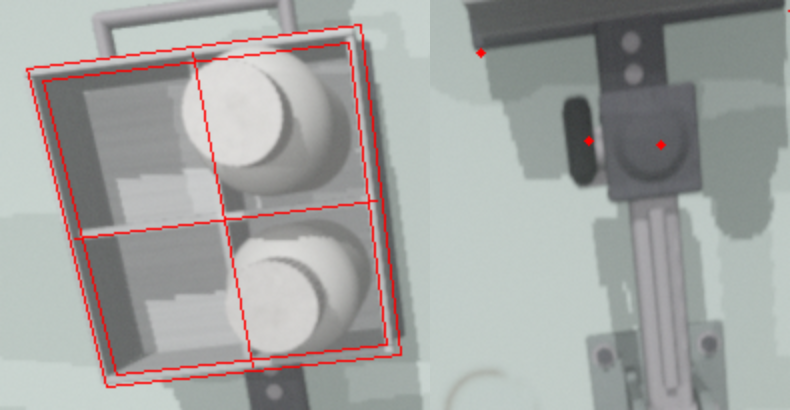

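The overlay agrees with the shuttle rim and divider to about 2 mm. The head is 4 mm left of the model, so the shuttle yaw is about 95.8°. That gives cell a ≈ (.524,.015), cell b ≈ (.517,.090), ball ≈ (.571,-.087) and tab ≈ (.5385,-.091).

>>> servo_tool(plan=[{"xyz": [4,0,0],"twist": [0,0,0],"jaw": 0.3},{"xyz": [8,0,0],"twist": [0,0,0],"jaw": 0.3},{"xyz": [12,-1,0],"twist": [0,0,0],"jaw": 0.3},{"xyz": [16,-2,0],"twist": [0,0,0],"jaw": 0.3},{"xyz": [20,-3,0],"twist": [0,0,0],"jaw": 0.3},{"xyz": [24,-4,0],"twist": [0,0,0],"jaw": 0.3},{"xyz": [28,-5,0],"twist": [0,0,0],"jaw": 0.3},{"xyz": [32,-6,0],"twist": [0,0,0],"jaw": 0.3},{"xyz": [36,-7,0],"twist": [0,0,0],"jaw": 0.3},{"xyz": [40,-8,0],"twist": [0,0,0],"jaw": 0.3}])

```text
time_s: 2.92
tool_pos: [0.4582, 0.2128, 0.405]
tool_rot: [180.0, -0.0, 90.1]
force: [0.9, 0.5, 0.2]
grip_width: 0.061
grasp_force: 0.0
```

>>> servo_tool(plan=[{"xyz": [4,-0.5,0],"twist": [0,0,0],"jaw": 0.3},{"xyz": [8,-1,0],"twist": [0,0,0],"jaw": 0.3},{"xyz": [11,-1.5,0],"twist": [0,0,0],"jaw": 0.3},{"xyz": [12.9,-1.6,0],"twist": [0,0,0],"jaw": 0.3},{"xyz": [12.9,-1.6,0],"twist": [0,0,0],"jaw": 0.3},{"xyz": [12.9,-1.6,2],"twist": [0,0,0],"jaw": 0.3},{"xyz": [12.9,-1.6,5],"twist": [0,0,0],"jaw": 0.3},{"xyz": [12.9,-1.6,7],"twist": [0,0,0],"jaw": 0.3},{"xyz": [12.9,-1.6,8],"twist": [0,0,0],"jaw": 0.3},{"xyz": [12.9,-1.6,8],"twist": [0,0,0],"jaw": 0.3}])

```text
time_s: 3.75
tool_pos: [0.443, 0.3382, 0.3222]
tool_rot: [-179.8, 0.2, 90.0]
force: [-0.8, 0.6, 0.8]
grip_width: 0.0607
grasp_force: 0.0
```

>>> servo_tool(plan=[{"xyz": [0,0,2],"twist": [0,0,0],"jaw": 0.3},{"xyz": [0,0,3.5],"twist": [0,0,0],"jaw": 0.3},{"xyz": [0,0,4],"twist": [0,0,0],"jaw": 0.3},{"xyz": [0,0,4],"twist": [0,0,0],"jaw": 0.3},{"xyz": [0,0,4],"twist": [0,0,0],"jaw": 0.75},{"xyz": [0,0,4],"twist": [0,0,0],"jaw": 0.75},{"xyz": [0,0,4],"twist": [0,0,0],"jaw": 0.75},{"xyz": [0,0,4],"twist": [0,0,0],"jaw": 0.75},{"xyz": [0,0,4],"twist": [0,0,0],"jaw": 0.75},{"xyz": [0,0,4],"twist": [0,0,0],"jaw": 0.75}], newtons=25)

```text
time_s: 4.58
tool_pos: [0.4441, 0.3392, 0.2854]
tool_rot: [180.0, -0.0, 90.0]
force: [-0.9, -1.1, 2.6]
grip_width: 0.0352
grasp_force: 25.0
```

>>> servo_tool(plan=[{"xyz": [0,0,-1],"twist": [0,0,0],"jaw": 0.75},{"xyz": [0,0,-3],"twist": [0,0,0],"jaw": 0.75},{"xyz": [0,0,-6],"twist": [0,0,0],"jaw": 0.75},{"xyz": [0,0,-9],"twist": [0,0,0],"jaw": 0.75},{"xyz": [0,0,-12],"twist": [0,0,0],"jaw": 0.75},{"xyz": [-3,0,-15],"twist": [0,0,0],"jaw": 0.75},{"xyz": [-6,1,-17],"twist": [0,0,0],"jaw": 0.75},{"xyz": [-9,2,-17],"twist": [0,0,0],"jaw": 0.75},{"xyz": [-12,3,-17],"twist": [0,0,0],"jaw": 0.75},{"xyz": [-15,4,-17],"twist": [0,0,0],"jaw": 0.75}])

```text
time_s: 5.42
tool_pos: [0.484, 0.1875, 0.4561]
tool_rot: [179.9, -0.0, 90.0]
force: [0.1, -0.1, -1.0]
grip_width: 0.0353
grasp_force: 25.0
```

>>> servo_tool(plan=[{"xyz": [-4,1,0],"twist": [0,0,0],"jaw": 0.75},{"xyz": [-8,2,0],"twist": [0,0,0],"jaw": 0.75},{"xyz": [-12,3,0],"twist": [0,0,0],"jaw": 0.75},{"xyz": [-15,3.8,0],"twist": [0,0,0],"jaw": 0.75},{"xyz": [-17,4,0],"twist": [0,0,0],"jaw": 0.75},{"xyz": [-17.4,4,0],"twist": [0,0,0],"jaw": 0.75},{"xyz": [-17.4,4,2],"twist": [0,0,0],"jaw": 0.75},{"xyz": [-17.4,4,5],"twist": [0,0,0],"jaw": 0.75},{"xyz": [-17.4,4,7.5],"twist": [0,0,0],"jaw": 0.75},{"xyz": [-17.4,4,8],"twist": [0,0,0],"jaw": 0.75}])

```text
time_s: 6.25
tool_pos: [0.5223, 0.016, 0.3706]
tool_rot: [-179.6, -0.0, 90.1]
force: [-1.0, -0.5, -1.1]
grip_width: 0.0352
grasp_force: 25.0
```

>>> servo_tool(plan=[{"xyz": [0,0,0.5],"twist": [0,0,0],"jaw": 0.75},{"xyz": [0,0,1.5],"twist": [0,0,0],"jaw": 0.75},{"xyz": [0,0,2.5],"twist": [0,0,0],"jaw": 0.75},{"xyz": [0,0,3.5],"twist": [0,0,0],"jaw": 0.75},{"xyz": [0,0,4.5],"twist": [0,0,0],"jaw": 0.75},{"xyz": [0,0,5],"twist": [0,0,0],"jaw": 0.75},{"xyz": [0,0,5.5],"twist": [0,0,0],"jaw": 0.75},{"xyz": [0,0,5.5],"twist": [0,0,0],"jaw": 0.75}])

```text
time_s: 6.92
tool_pos: [0.5237, 0.0149, 0.3187]
tool_rot: [-179.9, 0.0, 90.0]
force: [-0.3, -0.1, -1.9]
grip_width: 0.0354
grasp_force: 25.0
```

>>> servo_tool(plan=[{"xyz": [0,0,0.4],"twist": [0,0,0],"jaw": 0.75},{"xyz": [0,0,0.7],"twist": [0,0,0],"jaw": 0.75},{"xyz": [0,0,0.8],"twist": [0,0,0],"jaw": 0.75},{"xyz": [0,0,0.8],"twist": [0,0,0],"jaw": 0.75}])

```text
time_s: 7.25
tool_pos: [0.524, 0.015, 0.3116]
tool_rot: [-180.0, 0.0, 90.0]
force: [-1.9, -0.1, -0.8]
grip_width: 0.0356
grasp_force: 25.0
```

>>> servo_tool(plan=[{"xyz": [0,0,0],"twist": [0,0,0],"jaw": 0.4},{"xyz": [0,0,0],"twist": [0,0,0],"jaw": 0.4},{"xyz": [0,0,0],"twist": [0,0,0],"jaw": 0.4},{"xyz": [0,0,0],"twist": [0,0,0],"jaw": 0.4},{"xyz": [0,0,-1],"twist": [0,0,0],"jaw": 0.4},{"xyz": [0,0,-3],"twist": [0,0,0],"jaw": 0.4},{"xyz": [0,0,-6],"twist": [0,0,0],"jaw": 0.4},{"xyz": [0,0,-9],"twist": [0,0,0],"jaw": 0.4},{"xyz": [0,0,-9.3],"twist": [0,0,0],"jaw": 0.4},{"xyz": [0,0,-9.3],"twist": [0,0,0],"jaw": 0.4}])

```text
time_s: 8.08
tool_pos: [0.5247, 0.015, 0.4082]
tool_rot: [179.7, -0.0, 90.0]
force: [-0.1, -0.9, 0.1]
grip_width: 0.0519
grasp_force: 0.0
```

```bash
python3 - <<'E'
from h import *
o=env.get_obs();print(o['tool_pos'],o['force'])
E
```

```text
[0.52465827 0.01504215 0.40816817] [-0.08058734 -0.86119719  0.12963336]
```

>>> servo_tool(plan=[{"xyz": [4,0.7,0],"twist": [0,0,0],"jaw": 0.3},{"xyz": [8,1.4,0],"twist": [0,0,0],"jaw": 0.3},{"xyz": [12,2.1,0],"twist": [0,0,0],"jaw": 0.3},{"xyz": [16,2.8,0],"twist": [0,0,0],"jaw": 0.3},{"xyz": [20,3.5,0],"twist": [0,0,0],"jaw": 0.3},{"xyz": [24,4.2,0],"twist": [0,0,0],"jaw": 0.3},{"xyz": [28,4.9,0],"twist": [0,0,0],"jaw": 0.3},{"xyz": [32,5.5,0],"twist": [0,0,0],"jaw": 0.3},{"xyz": [35,5.9,0],"twist": [0,0,0],"jaw": 0.3},{"xyz": [35.9,5.9,0],"twist": [0,0,0],"jaw": 0.3}])

```text
time_s: 8.92
tool_pos: [0.581, 0.38, 0.4023]
tool_rot: [-179.8, -0.1, 90.4]
force: [-1.8, 0.1, -0.2]
grip_width: 0.0612
grasp_force: 0.0
```

>>> servo_tool(plan=[{"xyz": [0,0,0],"twist": [0,0,0],"jaw": 0.3},{"xyz": [0,0,2],"twist": [0,0,0],"jaw": 0.3},{"xyz": [0,0,5],"twist": [0,0,0],"jaw": 0.3},{"xyz": [0,0,7],"twist": [0,0,0],"jaw": 0.3},{"xyz": [0,0,8],"twist": [0,0,0],"jaw": 0.3},{"xyz": [0,0,8],"twist": [0,0,0],"jaw": 0.3}])

```text
time_s: 9.42
tool_pos: [0.5829, 0.3712, 0.3214]
tool_rot: [-179.7, 0.3, 89.9]
force: [-0.9, 0.4, -0.1]
grip_width: 0.0608
grasp_force: 0.0
```

>>> servo_tool(plan=[{"xyz": [0,0,2],"twist": [0,0,0],"jaw": 0.3},{"xyz": [0,0,3.5],"twist": [0,0,0],"jaw": 0.3},{"xyz": [0,0,4],"twist": [0,0,0],"jaw": 0.3},{"xyz": [0,0,4],"twist": [0,0,0],"jaw": 0.3},{"xyz": [0,0,4],"twist": [0,0,0],"jaw": 0.75},{"xyz": [0,0,4],"twist": [0,0,0],"jaw": 0.75},{"xyz": [0,0,4],"twist": [0,0,0],"jaw": 0.75},{"xyz": [0,0,4],"twist": [0,0,0],"jaw": 0.75},{"xyz": [0,0,4],"twist": [0,0,0],"jaw": 0.75},{"xyz": [0,0,4],"twist": [0,0,0],"jaw": 0.75}], newtons=25)

```text
time_s: 10.25
tool_pos: [0.5831, 0.3741, 0.2856]
tool_rot: [179.9, -0.0, 90.0]
force: [0.4, 0.0, 2.0]
grip_width: 0.0352
grasp_force: 25.0
```

>>> servo_tool(plan=[{"xyz": [0,0,-1],"twist": [0,0,0],"jaw": 0.75},{"xyz": [0,0,-3],"twist": [0,0,0],"jaw": 0.75},{"xyz": [0,0,-6],"twist": [0,0,0],"jaw": 0.75},{"xyz": [0,0,-9],"twist": [0,0,0],"jaw": 0.75},{"xyz": [0,0,-12],"twist": [0,0,0],"jaw": 0.75},{"xyz": [0,0,-15],"twist": [0,0,0],"jaw": 0.75},{"xyz": [-2,-2,-17],"twist": [0,0,0],"jaw": 0.75},{"xyz": [-5,-4,-17],"twist": [0,0,0],"jaw": 0.75},{"xyz": [-8,-6,-17],"twist": [0,0,0],"jaw": 0.75},{"xyz": [-11,-6.6,-17],"twist": [0,0,0],"jaw": 0.75}])

```text
time_s: 11.08
tool_pos: [0.514, 0.2641, 0.4558]
tool_rot: [-180.0, -0.0, 90.2]
force: [0.9, -0.0, -1.4]
grip_width: 0.0354
grasp_force: 25.0
```

>>> servo_tool(plan=[{"xyz": [-4,0,0],"twist": [0,0,0],"jaw": 0.75},{"xyz": [-8,0,0],"twist": [0,0,0],"jaw": 0.75},{"xyz": [-12,0,0],"twist": [0,0,0],"jaw": 0.75},{"xyz": [-15,0,0],"twist": [0,0,0],"jaw": 0.75},{"xyz": [-17,0,0],"twist": [0,0,0],"jaw": 0.75},{"xyz": [-17.4,0,0],"twist": [0,0,0],"jaw": 0.75},{"xyz": [-17.4,0,2],"twist": [0,0,0],"jaw": 0.75},{"xyz": [-17.4,0,5],"twist": [0,0,0],"jaw": 0.75},{"xyz": [-17.4,0,7.5],"twist": [0,0,0],"jaw": 0.75},{"xyz": [-17.4,0,8],"twist": [0,0,0],"jaw": 0.75}])

```text
time_s: 11.92
tool_pos: [0.5153, 0.0907, 0.3705]
tool_rot: [-179.6, 0.1, 90.1]
force: [-0.7, -0.1, -2.3]
grip_width: 0.0354
grasp_force: 25.0
```

>>> servo_tool(plan=[{"xyz": [0,0,0.5],"twist": [0,0,0],"jaw": 0.75},{"xyz": [0,0,1.5],"twist": [0,0,0],"jaw": 0.75},{"xyz": [0,0,2.5],"twist": [0,0,0],"jaw": 0.75},{"xyz": [0,0,3.5],"twist": [0,0,0],"jaw": 0.75},{"xyz": [0,0,4.5],"twist": [0,0,0],"jaw": 0.75},{"xyz": [0,0,5],"twist": [0,0,0],"jaw": 0.75},{"xyz": [0,0,5.5],"twist": [0,0,0],"jaw": 0.75},{"xyz": [0,0,5.5],"twist": [0,0,0],"jaw": 0.75}])

```text
time_s: 12.58
tool_pos: [0.5167, 0.0899, 0.3186]
tool_rot: [-179.9, 0.0, 90.0]
force: [-0.9, 0.0, -1.3]
grip_width: 0.0355
grasp_force: 25.0
```

>>> servo_tool(plan=[{"xyz": [0,0,0.4],"twist": [0,0,0],"jaw": 0.75},{"xyz": [0,0,0.7],"twist": [0,0,0],"jaw": 0.75},{"xyz": [0,0,0.8],"twist": [0,0,0],"jaw": 0.75},{"xyz": [0,0,0.8],"twist": [0,0,0],"jaw": 0.75}])

```text
time_s: 12.92
tool_pos: [0.517, 0.09, 0.3117]
tool_rot: [-180.0, 0.0, 90.0]
force: [-0.4, 0.8, -0.8]
grip_width: 0.0354
grasp_force: 25.0
```

>>> servo_tool(plan=[{"xyz": [0,0,0],"twist": [0,0,0],"jaw": 0.4},{"xyz": [0,0,0],"twist": [0,0,0],"jaw": 0.4},{"xyz": [0,0,0],"twist": [0,0,0],"jaw": 0.4},{"xyz": [0,0,0],"twist": [0,0,0],"jaw": 0.4},{"xyz": [0,0,-1],"twist": [0,0,0],"jaw": 0.4},{"xyz": [0,0,-3],"twist": [0,0,0],"jaw": 0.4},{"xyz": [0,0,-6],"twist": [0,0,0],"jaw": 0.4},{"xyz": [0,0,-9],"twist": [0,0,0],"jaw": 0.4},{"xyz": [-2,0,-12],"twist": [0,0,0],"jaw": 0.4},{"xyz": [-5,1,-15],"twist": [0,0,0],"jaw": 0.4}])

```text
time_s: 13.75
tool_pos: [0.5253, 0.0441, 0.4635]
tool_rot: [179.9, -0.1, 90.4]
force: [1.6, 1.1, -0.7]
grip_width: 0.052
grasp_force: 0.0
```

>>> servo_tool(plan=[{"xyz": [-4,0,-1],"twist": [0,0,0],"jaw": 0.4},{"xyz": [-8,1,-2],"twist": [0,0,0],"jaw": 0.4},{"xyz": [-12,1.2,-3],"twist": [0,0,0],"jaw": 0.4},{"xyz": [-13,1.2,-3],"twist": [0,0,0],"jaw": 0.4},{"xyz": [-13,1.2,-3],"twist": [0,0,0],"jaw": 0.4},{"xyz": [-13,1.2,-3],"twist": [0,0,0],"jaw": 0.4}])

```text
time_s: 14.25
tool_pos: [0.5384, -0.089, 0.491]
tool_rot: [180.0, -0.0, 89.9]
force: [0.1, 0.3, -0.3]
grip_width: 0.0522
grasp_force: 0.0
```

```bash
python3 - <<'E'
from h import *
o=env.get_obs();print(o['tool_pos'],o['tool_rot'])
snap('wrist','wrist3')
E
```

```text
[ 0.53837763 -0.089043    0.49104371] [ 1.79961977e+02 -4.20801507e-02  8.99051367e+01]
```

View pics/wrist3.png

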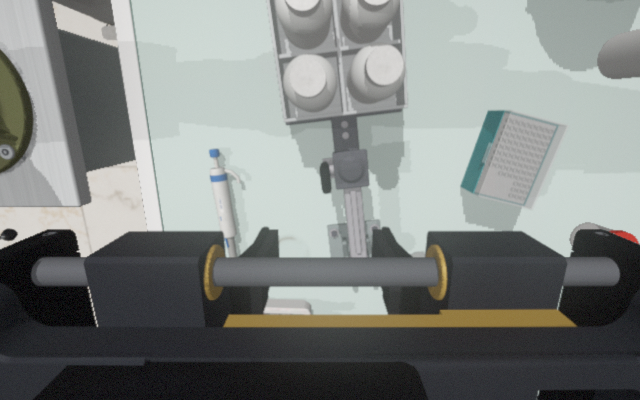

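All four bottles stand in their compartments: a at (311,80) and b above it. The tab is at (325,177) and the head at (349,168). Now I work out the tab grasp.

```bash
python3 - <<'E'
from h import *
w=load('wrist2');v=load('wrist3')
for d,tag in((w,'wrist2'),(v,'wrist3')):
    im=cv2.cvtColor(d['img'],cv2.COLOR_RGB2GRAY)
    c=np.array([324,70] if tag=='wrist2' else [325,177]);r=25 if tag=='wrist2' else 18
    x0,y0=c-r; x1=c[0]+ (9 if tag=='wrist2' else 7)
    m=(im[y0:y0+2*r,x0:x1]<62).astype(np.uint8)
    n,l,s,ce=cv2.connectedComponentsWithStats(m);k=1+np.argmax(s[1:,4]);print(tag,ce[k]+[x0,y0],s[k])
    for z in(.11,.13): print(onz(d,ce[k]+[x0,y0],z))
    print('cam',-d['R'].T@d['t'])
print(onz(v,(349,168),.084))
E
```

```text
wrist2 [326.13043478  56.52173913] [22  5  9 16 69]
[ 0.54015376 -0.07950357  0.11      ]
[ 0.5400932  -0.08270041  0.13      ]
cam [ 0.539326   -0.12319443  0.38333733]Traceback (most recent call last):
  File "<stdin>", line 8, in <module>
    return _wrapfunc(a, 'argmax', axis=axis, out=out, **kwds)
    return bound(*args, **kwds)
ValueError: attempt to get argmax of an empty sequence
```

>>> servo_tool(plan=[{"xyz": [-0.1,0,3],"twist": [0,0,-3],"jaw": 0.4},{"xyz": [-0.1,0,7],"twist": [0,0,-5.9],"jaw": 0.4},{"xyz": [-0.1,0,11],"twist": [0,0,-5.9],"jaw": 0.4},{"xyz": [-0.1,0,15],"twist": [0,0,-5.9],"jaw": 0.4},{"xyz": [-0.1,0,16],"twist": [0,0,-5.9],"jaw": 0.4},{"xyz": [-0.1,0,16],"twist": [0,0,-5.9],"jaw": 0.4},{"xyz": [-0.1,0,18],"twist": [0,0,-5.9],"jaw": 0.4},{"xyz": [-0.1,0,20],"twist": [0,0,-5.9],"jaw": 0.4},{"xyz": [-0.1,0,21.8],"twist": [0,0,-5.9],"jaw": 0.4},{"xyz": [-0.1,0,21.8],"twist": [0,0,-5.9],"jaw": 0.4}])

```text
time_s: 15.13
tool_pos: [0.5386, -0.0887, 0.272]
tool_rot: [-179.9, -0.0, 96.0]
force: [-1.2, 0.4, 0.4]
grip_width: 0.0524
grasp_force: 0.0
```

>>> servo_tool(plan=[{"xyz": [0,0,0],"twist": [0,0,0],"jaw": 0.75},{"xyz": [0,0,0],"twist": [0,0,0],"jaw": 0.75},{"xyz": [0,0,0],"twist": [0,0,0],"jaw": 0.75},{"xyz": [0,0,0],"twist": [0,0,0],"jaw": 0.75}], newtons=20)

```text
time_s: 15.47
tool_pos: [0.5393, -0.0897, 0.2744]
tool_rot: [179.8, 0.0, 95.9]
force: [0.5, 0.3, 0.0]
grip_width: 0.0332
grasp_force: 0.0
```

```bash
python3 - <<'E'
from h import *
o=env.get_obs();print(o['tool_pos'],o['tool_rot'],o['force'],o['qpos'],o['grip_width'])
d=snap('wrist','wrist4'); 
cv2.imwrite('pics/c4.png',cv2.resize(d['img'][0:330,150:500,::-1],None,fx=1.7,fy=1.7))
E
```

```text
[ 0.53932706 -0.08969762  0.27436695] [1.79821046e+02 3.93200745e-02 9.59067525e+01] [0.54121894 0.27140031 0.02585608] [  5.42544961  11.75560542   1.37136618 106.98408054  -0.32020497
  61.08074299  12.82882673] 0.03323044932798657
```

View pics/c4.png

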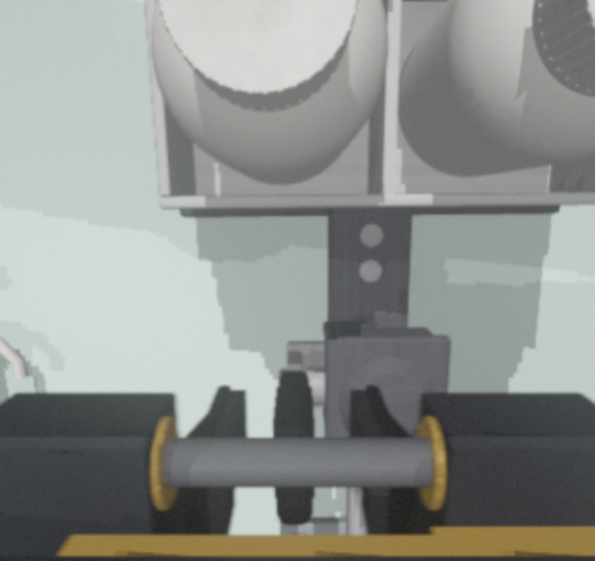

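The tab (crop 292,440) is centred between the fingertips (232 and 362), with the inner finger above the head. I close on it.

>>> servo_tool(plan=[{"xyz": [0,0,0],"twist": [0,0,0],"jaw": 1},{"xyz": [0,0,0],"twist": [0,0,0],"jaw": 1},{"xyz": [0,0,0],"twist": [0,0,0],"jaw": 1},{"xyz": [0,0,0],"twist": [0,0,0],"jaw": 1},{"xyz": [0,0,0],"twist": [0,0,0],"jaw": 1},{"xyz": [0,0,0],"twist": [0,0,0],"jaw": 1}], newtons=40)

```text
time_s: 16.02
tool_pos: [0.5387, -0.0896, 0.2726]
tool_rot: [180.0, 0.0, 95.9]
force: [0.0, -0.1, 1.9]
grip_width: 0.0096
grasp_force: 40.0
```

>>> servo_tool(plan=[{"xyz": [0,-0.4,0],"twist": [0,0,0],"jaw": 1},{"xyz": [0,-0.8,0],"twist": [0,0,0],"jaw": 1},{"xyz": [0,-1.2,0],"twist": [0,0,0],"jaw": 1},{"xyz": [0,-1.4,0],"twist": [0,0,0],"jaw": 1},{"xyz": [0,-1.4,0],"twist": [0,0,0],"jaw": 1},{"xyz": [0,-1.4,0],"twist": [0,0,0],"jaw": 1}])

```text
time_s: 16.52
tool_pos: [0.5251, -0.0911, 0.2727]
tool_rot: [179.8, 0.0, 95.9]
force: [5.6, 0.0, -3.1]
grip_width: 0.01
grasp_force: 40.0
```

>>> servo_tool(plan=[{"xyz": [0,-0.2,0],"twist": [0,0,0],"jaw": 1},{"xyz": [0,-0.2,0],"twist": [0,0,0],"jaw": 1},{"xyz": [0,-0.2,0],"twist": [0,0,0],"jaw": 1}])

```text
time_s: 16.77
tool_pos: [0.5233, -0.0913, 0.2727]
tool_rot: [179.8, 0.0, 95.9]
force: [7.3, -0.0, -2.8]
grip_width: 0.0096
grasp_force: 40.0
```

>>> servo_tool(plan=[{"xyz": [-0.54,0,-0.34],"twist": [0,1.43,0],"jaw": 1},{"xyz": [-1.08,0,-0.67],"twist": [0,2.87,0],"jaw": 1},{"xyz": [-1.64,0,-0.99],"twist": [0,4.3,0],"jaw": 1},{"xyz": [-2.2,0,-1.29],"twist": [0,5.73,0],"jaw": 1},{"xyz": [-2.2,0,-1.29],"twist": [0,5.73,0],"jaw": 1}])

```text
time_s: 17.18
tool_pos: [0.5257, -0.1137, 0.2862]
tool_rot: [179.8, -5.8, 95.8]
force: [7.2, 1.2, -3.0]
grip_width: 0.0096
grasp_force: 40.0
```

```bash
python3 - <<'E'
from h import *
o=env.get_obs();print(o['tool_pos'],o['tool_rot'],o['force'],o['wrist_torque'],o['grip_width'],o['qpos'])
E
```

```text
[ 0.52571757 -0.11372722  0.28618372] [179.77380675  -5.8312739   95.8169477 ] [ 7.19073626  1.15039289 -3.00839422] [ 0.19748661 -1.15157093  0.20922701] 0.00964853107079333 [  9.25530827  10.76653844   2.29132217 106.80333137  -6.73988262
  64.12101186  20.35104684]
```

>>> servo_tool(plan=[{"xyz": [-1.08,0,-0.67],"twist": [0,2.87,0],"jaw": 1},{"xyz": [-2.2,0,-1.29],"twist": [0,5.73,0],"jaw": 1},{"xyz": [-3.34,0,-1.85],"twist": [0,8.59,0],"jaw": 1},{"xyz": [-4.51,0,-2.36],"twist": [0,11.46,0],"jaw": 1},{"xyz": [-5.71,0,-2.8],"twist": [0,14.32,0],"jaw": 1},{"xyz": [-6.92,0,-3.19],"twist": [0,17.19,0],"jaw": 1},{"xyz": [-8.15,0,-3.51],"twist": [0,20.05,0],"jaw": 1},{"xyz": [-9.4,0,-3.77],"twist": [0,22.92,0],"jaw": 1},{"xyz": [-9.9,0,-3.86],"twist": [0,24.06,0],"jaw": 1},{"xyz": [-9.9,0,-3.86],"twist": [0,24.06,0],"jaw": 1}])

```text
time_s: 18.02
tool_pos: [0.5362, -0.2155, 0.3144]
tool_rot: [179.8, -30.0, 95.9]
force: [6.7, 2.0, -1.2]
grip_width: 0.0097
grasp_force: 40.0
```

>>> servo_tool(plan=[{"xyz": [0,0,0],"twist": [0,0,0],"jaw": 1},{"xyz": [0,0,0],"twist": [0,0,0],"jaw": 1},{"xyz": [0,0,0],"twist": [0,0,0],"jaw": 1},{"xyz": [0,0,0],"twist": [0,0,0],"jaw": 1},{"xyz": [0,0,0],"twist": [0,0,0],"jaw": 1},{"xyz": [0,0,0],"twist": [0,0,0],"jaw": 1}])

```text
time_s: 18.52
tool_pos: [0.5363, -0.2146, 0.3143]
tool_rot: [179.8, -29.8, 96.0]
force: [6.9, 0.1, -0.6]
grip_width: 0.01
grasp_force: 40.0
```

```bash
python3 - <<'E'
from h import *
o=env.get_obs();print(o['tool_pos'],o['tool_rot'],o['force'],o['wrist_torque'],o['grip_width'],o['joint_velocities'])
a=snap('scene','scene5')['img'];b=snap('side','side5')['img'];c=snap('wrist','wrist5')['img']
cv2.imwrite('pics/fin.png',np.hstack([cv2.resize(a[130:265,220:420],(390,520),interpolation=2)[:,:,::-1][:, :],cv2.resize(b[130:310,280:400],(347,520),interpolation=2)[:,:,::-1]]))
E
```

```text
[ 0.53625818 -0.21456144  0.3143322 ] [179.78282074 -29.76405644  95.97867655] [ 6.85553558  0.09709481 -0.6311415 ] [-0.82951923 -1.06202323 -0.33142225] 0.010038492595941025 [ 0.03936118  0.07017583 -0.04605243  0.01992835  0.00812442  0.02179218
 -0.02450282]
```

View pics/fin.png

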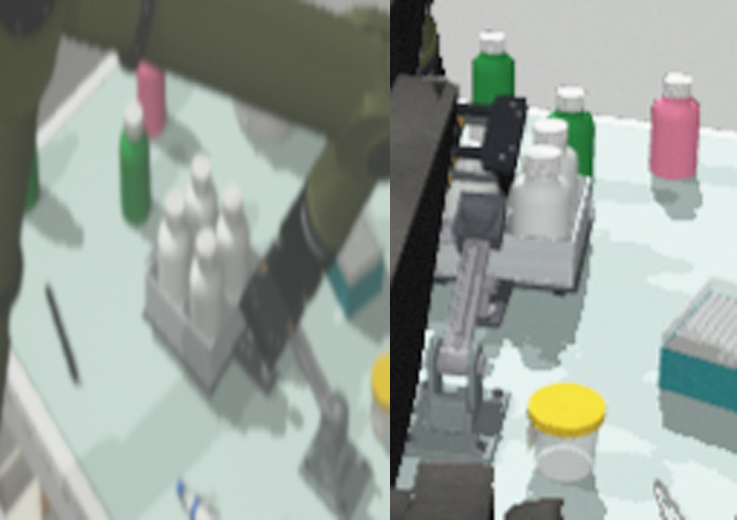

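The picture shows the drawbar up with its head at crop (481,205), clear of the ball below it at (492,295). Four bottles stand in the shuttle. The tool has turned about 30°, so the drawbar is at about 0.52 rad and the coupler is raised about 70 mm.

```bash
python3 -c "
from cell import env
print(env.sign_off())"
```

```text
the job is handed in; nothing more can be done
None
```

The job is handed in: both white bottles stand in the shuttle's two empty compartments, and the arm holds the unlatched drawbar still with its coupler about 7 cm above the ball (worked out from the tool's 30° tilt, not measured directly).

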